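# Hook a spice shelf into its slotted upright and load it

## Robot

A 6-joint arm with a two-finger parallel gripper is mounted at the origin on a cart in front of the work surface, level with it; the furniture and walls round the work are solid. World frame = base frame: x ahead of the robot, y to its left, z up, the work surface at z = 0. Lengths are in mm, angles in rad, forces in N, time in s.
With the tool pointing down it reaches from about 350 to 775 mm from the base axis. Payload 7.3 kg.
Tool frame: the origin (TCP) lies at the very end of the fingers, on their centre line; the grasp point (between the pads) lies 19 mm behind it; z points along the fingers, y is the line along which they close (so a half turn about z gives the same grasp; the last joint's range is limited). The gripper opens to 92 mm and grips with 3 to 60 N. Pads are 19 mm wide; open, the fingers measure 130 mm over their backs; the gripper's body (75 mm by 190 mm) begins 47 mm behind the grasp point.
Start: joints at [1.001, 0.342, 1.524, -0, 1.275, -0.146], TCP at [215.883, 478.581, 226.741] pointing down, gripper open.
Joint ranges: [-2.53, 2.53], [-0.77, 2.02], [0.04, 2.7], [-1, 4.14], [0.28, 2.66], [-3.11, 3.11]. Speed limits (rad/s): [2.57, 2.57, 3.14, 3.14, 3.14, 3.14].

## Interface

Orientations are given as [roll, pitch, yaw] about the fixed x, y, z axes, in that order (R = Rz(yaw) Ry(pitch) Rx(roll)).
In Python, from plant import get_obs, vision, workorder gives the robot as it stands.
- The arm moves only by the shell command python3 -m pendant 'ROWS' [OPENING]. ROWS is a JSON object of lists of equal length, an entry for each row: "dp": the shift along the tool's x, y, z in m, a list of three; "rotation": the turn, a rotation vector about the tool's x, y, z in rad, a list of three. A call has 1 to 8 rows; each row is the pose to reach, as a shift and turn from the pose commanded when the call began, along the tool's axes at that moment; what a row does not reach only later rows make up. A row lasts 1/8 s, in which the tool goes at most 62.5 mm and 10.7 degrees, less where a joint would pass 70% of its speed; a pose out of reach is approached as far as the arm can. A call with a gripper value outside its range is refused whole. OPENING is the finger opening in m, from 0 to 0.0918, set as the call begins (- or left out, the last holds). The fingers move at their own pace and stop on an object; the grip force is fixed at half the most. Time passes only in rows, so rows that repeat a pose let the fingers close. It gives the time, the measured TCP pose, the force, the opening and the grip force at its end, in the units of the state.
- get_obs(): the state, without advancing time (a new reading comes with each control period).
- vision.capture(name): name is "scene" or "top" or "wrist"; returns a dict with "pixels" (400x640x3 uint8, red, green, blue), "vfov" (degrees; the focal length in pixels is half the picture's height over the tangent of half this angle, whatever the lens; pixels are square), "cx", "cy" (the principal point, pixels), "pose" (4x4, takes a point from camera to world coordinates); the wrist camera has in their place "T_tool_cam" (4x4, takes a point from camera to tool coordinates, whose origin is the TCP and whose axes are the flange's). Camera axes: x right, y up, looking along -z (the intrinsics and any distortion apply to the point x, -y, -z); pixel columns grow to the right and rows downward; lengths in mm; the calibration is good to about 2 mm. A picture is of the moment at which its call begins: read the wrist's pose just before it. There is no depth.
- workorder.close_job(): hands the job in; it is judged then, once.
The state is a dict: "time": time; "joint_positions": joint angles; "dq": joint speeds; "tau": joint torques, N m; "tool_pos": TCP position; "tcp_rot": TCP orientation; "contact_force": force on the tool from outside, world axes, zero at the start; "moment": the same for the moment, N m; "grip_width": finger opening in mm; "finger_force": force on a finger pad.
Only numpy, scipy, OpenCV 4.12 (cv2) and the standard library are available. Lean on these libraries where they do the work, as an engineer would, in place of code of your own. Each camera call takes 0.05 s, during which the arm holds its last target. There are 200 camera calls.

## Task

Hang the dark steel spice shelf on the upright: press its four hook tabs into the slots and slide it gently down until it is fully home and the red spring catch has popped out over its back plate. Do not force it. Then gently stand the navy jar upright in the shelf's round tray, let go, and leave the other things where they are.

Things in the scene. Friction and masses are not known exactly. Their poses are not given: they have to be found in the camera images.
- upright: Fixed stand: grey channel 112 mm wide, 182 high, on a dark foot plate (x -45 to 105, y -75 to 75, 12 mm high). Origin on the worktop below the middle of its slotted white face, which lies in the plane x = 0 and looks to -x (the shelf goes in along +x); y left, z up. Only the red catch gives; the rest stays put under 100 N.
- slots_mid (a point): Middle of the slot pattern (upright's axes) in the plate's middle setting, z 121.5 mm. Face plate 4 mm thick, 24 mm hollow behind; 4 slots 11 mm wide, 23 high, at y -20 and +20, lower edges at z 92 and 128 mm over the worktop. The plate with slots and catch is clamped anywhere from 12 mm below to 12 mm above this setting; that shift is NOT reported: feel or see it.
- home_mid (a point): Where the shelf's body origin is when fully home (tabs resting on the slots' lower edges, plate flat on the face), face plate in its middle setting: upright's x -65, y 0, z 70 mm; shift it by the plate's unknown -12 to +12 mm. To enter the slots the shelf must be 13 mm higher than home, with 2 mm of play up and down and 2.5 mm sideways.
- catch (a joint): Red round spring catch, 10 mm across, in the top middle of the slotted face. 0 = out, 6 mm proud; 0.006 (m) when the shelf's plate lies flat on the face. Needs 2.5 N to start, 5.5 N at 6 mm. It snaps to 0 over the plate's upper edge in the last 1.5 mm of the way down. While it is pushed in, its friction keeps the shelf from dropping home by itself.
- bracket: Loose dark steel spice shelf, about 0.3 kg, standing on its underside. Origin on the underside below the grip rib; z up, +x toward its hook tabs. Grip rib: upright plate 12 mm thick in y, x -27 to 61, top z 57; take it across y at x 0, z about 42. Base strip under the rib 30 mm wide, 6 high. Back plate 70 mm wide, 84 high, back at x 65.
- tabs (a point): Middle of the four tab necks on the back of the shelf's plate (shelf's x 65, y 0, z 44). Steel tabs 6 mm wide at y -20 and +20 stand 11 mm out; necks 8 mm high, undersides at z 22 and 58; behind each neck a lip reaches 11 mm below it. The 6.5 mm between plate and lip take the 4 mm face plate.
- shelf_disc (a point): Centre of the inner floor of the shelf's round tray, at the shelf's x -67, z 6 mm; cork covered, inner diameter 74 mm, outer 80, rim 5 mm above the floor; axes as the shelf's.
- navy_jar: Navy-blue closed jar, 54 mm in diameter, 99 mm high, about 0.2 kg. Origin at the centre of its underside, z up.
- salt_shaker: Bystander: salt shaker, 44 mm in diameter, 90 mm high, origin under its centre.
- sugar_jar: Bystander: glass jar with grey lid, 64 mm in diameter, 90 mm high, origin under its centre.
- coffee_cup: Bystander: white cup 62 mm wide (92 with handle), 51 mm high, origin under its centre.
- onion: Bystander: red onion, about 84 mm, origin under its centre.
Not all that is in view belongs to the job. What is meant by the navy_jar is not turquoise, and is the smaller of those in its own colour.

How it is judged:
By the outcome, as a careful person would: the job done as asked, in the order asked, and still so for the second after the job is handed in, with the robot touching nothing.
It also fails if it takes over 72 s, if anything falls off the work surface, if the arm or the gripper's body presses on something with over 40 N, if the wrist force passes 120 N, or if a joint passes its speed limit or range.

## Working session

There is one attempt and no reset: what is moved stays moved. The work goes in short steps, Python scripts to look and compute and a shell command to move; the robot and the scene stay as the last step left them, time stands still between calls to the robot, and variables do not carry over. Pictures are saved under pics/ and viewed, at most 10 in all, crops included, and the job is handed in when it is done.

```bash
mkdir -p pics; ls
python3 - <<'E'
from plant import get_obs, vision
import cv2,pickle
print(get_obs())
d={}
for n in ("scene","top","wrist"):
    c=vision.capture(n); d[n]=c
    print(n,{k:(v.tolist() if hasattr(v,'tolist') else v) for k,v in c.items() if k!='pixels'})
    cv2.imwrite(f"pics/{n}0.png",c["pixels"][:,:,::-1])
pickle.dump(d,open("cap0.pkl","wb"))
E
```

```text
pics
{'time': 0.0, 'joint_positions': array([ 1.00099270e+00,  3.42708417e-01,  1.52500243e+00, -2.98687469e-05,
        1.27539058e+00, -1.46030935e-01]), 'dq': array([-0.00019862, -0.00179383, -0.00018471,  0.00026175, -0.0014193 ,
       -0.00044207]), 'tau': array([ 1.76392066e-03, -4.31228507e+01, -2.44220567e+01,  7.18255481e-02,
        5.58489806e-02, -9.10808853e-05]), 'tool_pos': array([215.66625549, 478.2192958 , 226.05747656]), 'tcp_rot': array([-3.14009578e+00, -1.91287371e-04,  2.71782853e+00]), 'contact_force': array([ 0.71304581, -0.34725867, -0.68525264]), 'moment': array([-0.03723399,  0.03161817,  0.0093499 ]), 'finger_force': 0.0, 'grip_width': 91.60557490923532}
scene {'vfov': 43.25318371618507, 'cx': 319.1222253318019, 'cy': 198.80519551706, 'pose': [[0.6381093974880708, 0.5650087807104881, -0.5230501644751283, -287.5300446407428], [-0.7699431395802182, 0.46650637455896116, -0.4353841571637751, -711.6290103020802], [-0.001989635838007597, 0.6805416079975579, 0.7327067361047872, 1247.7088779986802], [0.0, 0.0, 0.0, 1.0]]}
top {'vfov': 50.18294945431471, 'cx': 323.5160876740732, 'cy': 198.6690480427119, 'pose': [[0.0060694033416924306, 0.9866533391096899, -0.1627216972833529, 278.9873632196117], [-0.9999588139254245, 0.007086424843746026, 0.005670364696549335, -30.708693466521943], [0.006747799340065383, 0.1626805796849557, 0.9866557131023125, 1536.2758373602019], [0.0, 0.0, 0.0, 1.0]]}
wrist {'vfov': 65.69638866258838, 'cx': 320.90966644670885, 'cy': 198.79829201605563, 'T_tool_cam': [[0.0017847363909536086, 0.9655825814735907, 0.26009054783057745, 70.85987256060741], [0.9999983731027176, -0.0016552366888811325, -0.0007169263701684898, -1.0521644358667537], [-0.00026174019803345075, 0.2600914042145547, -0.9655839647310682, -157.19891304615305], [0.0, 0.0, 0.0, 1.0]]}
```

View pics/scene0.png

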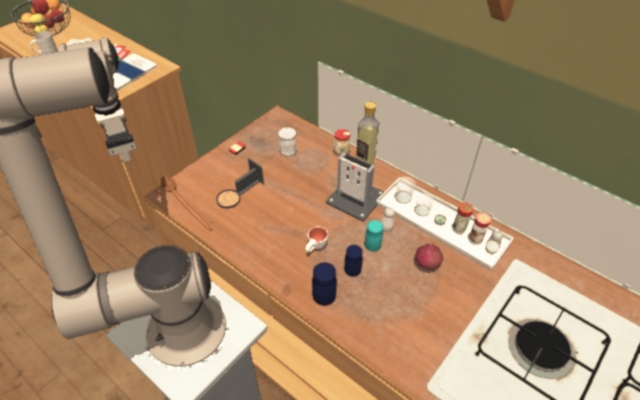

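View pics/top0.png

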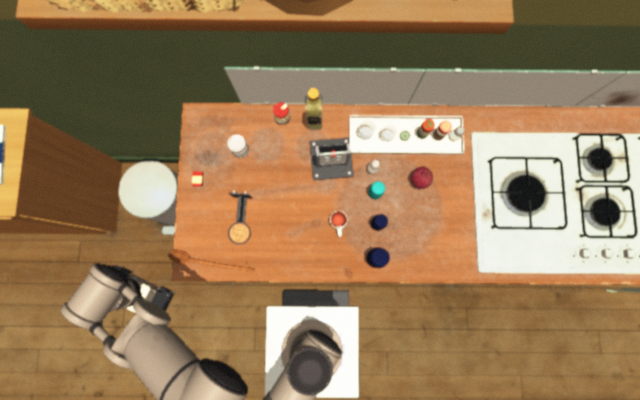

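Two candidates are navy: top (380,222) / scene (354,260), and top (377,257) / scene (324,284). The first looks smaller, so it should be the navy_jar; the turquoise one at top (377,189) is ruled out by colour. I'll check this in an enlarged crop.

```bash
cat > h.py <<'E'
import numpy as np, cv2, pickle
from plant import get_obs, vision
from scipy.spatial.transform import Rotation as R
def f(c): return 200/np.tan(np.radians(c["vfov"]/2))
def pose(c,obs=None):
    if "pose" in c: return np.array(c["pose"])
    T=np.eye(4); T[:3,:3]=R.from_euler("xyz",obs["tcp_rot"]).as_matrix(); T[:3,3]=obs["tool_pos"]
    return T@np.array(c["T_tool_cam"])
def ray(c,uv,P):
    uv=np.atleast_2d(uv).astype(float)
    d=np.c_[(uv[:,0]-c["cx"])/f(c),-(uv[:,1]-c["cy"])/f(c),-np.ones(len(uv))]
    return P[:3,3],d@P[:3,:3].T
def onz(c,uv,z,P=None):
    o,d=ray(c,uv,pose(c) if P is None else P); return o+d*((z-o[2])/d[:,2])[:,None]
def proj(c,X,P):
    q=(np.atleast_2d(X)-P[:3,3])@P[:3,:3]; return np.c_[c["cx"]-f(c)*q[:,0]/q[:,2], c["cy"]+f(c)*q[:,1]/q[:,2]]
E
python3 - <<'E'
from h import *
d=pickle.load(open("cap0.pkl","rb")); t=d["top"]; s=d["scene"]
g=lambda c,x,y,w,h,k:cv2.resize(c["pixels"][y:y+h,x:x+w,::-1],None,fx=k,fy=k,interpolation=cv2.INTER_CUBIC)
a=g(t,215,130,100,120,4);a2=g(t,300,130,100,145,4)[:480]
out=np.zeros((600,800,3),np.uint8)
out[:300,:400]=g(t,215,130,100,75,4) if 0 else g(t,220,175,100,75,4)
out[:300,400:]=g(t,305,125,100,75,4)
out[300:,:400]=g(t,330,175,100,75,4)
out[300:,400:]=g(s,295,205,133,100,3)[:300,:399].repeat(1,0)[:, :400] if 0 else cv2.resize(s["pixels"][205:305,290:423,::-1],(400,300))
cv2.imwrite("pics/crop1.png",out)
# jars
for n,c in (("top",t),("scene",s)):
    hsv=cv2.cvtColor(c["pixels"],cv2.COLOR_RGB2HSV)
    m=((hsv[...,0]>105)&(hsv[...,0]<135)&(hsv[...,1]>120)&(hsv[...,2]<110)).astype(np.uint8)
    k,l,st,ce=cv2.connectedComponentsWithStats(m)
    for i in range(1,k):
        if st[i,4]>60: print(n,st[i],ce[i].round(1),onz(c,ce[i],50).round(0))
# rough positions
for nm,uv,z in (("tray",(239,232),8),("plate",(241,193),84),("upright",(332,155),182),("shaker",(374,166),80),("cup",(339,220),40),("onion",(421,177),40),("sugar",(237,146),80)):
    print(nm,onz(t,uv,z).round(0))
E
```

```text
top [372 216  14  13 131] [378.8 221.8] [[ 443. -233.   50.]]
top [368 249  20  18 259] [377.8 257.5] [[ 320. -228.   50.]]
tray [[408. 262.   8.]]
plate [[536. 246.  84.]]
upright [[647. -65. 182.]]
shaker [[ 636. -215.   80.]]
cup [[450. -94.  40.]]
onion [[ 607. -388.   40.]]
sugar [[705. 267.  80.]]
```

View pics/crop1.png

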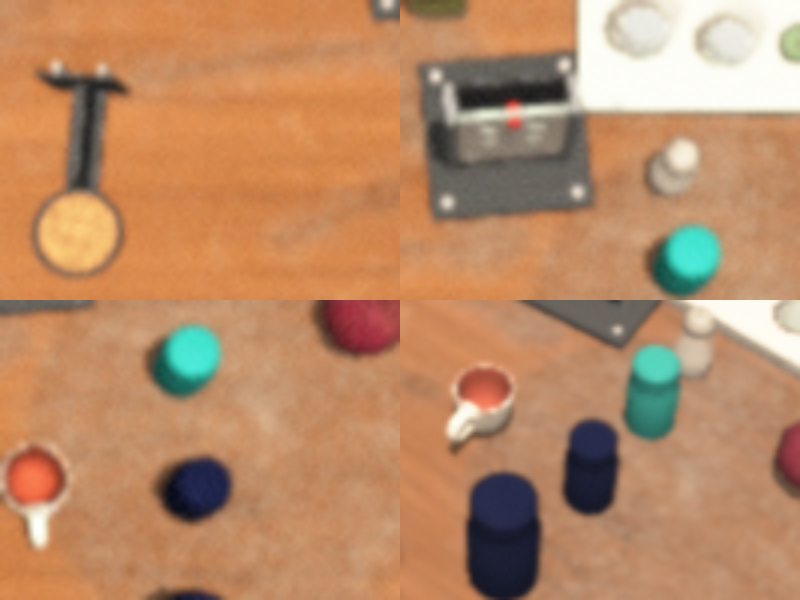

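The crop confirms it: the target is the smaller navy jar (top (379,222), crop (197,488) and (592,468)). The larger navy jar and the turquoise one are distractors. The tray is at top (239,232) and its tabs point away from the robot. The upright faces the robot at about (332,155).

Next I move above the shelf for a wrist view.

```bash
python3 -m pendant '{"dp":[[-0.055,-0.016,0.004],[-0.11,-0.033,0.009],[-0.165,-0.049,0.013],[-0.22,-0.065,0.018],[-0.275,-0.082,0.022],[-0.329,-0.098,0.026],[-0.329,-0.098,0.026],[-0.329,-0.098,0.026]],"rotation":[[0,0,-0.05],[0,0,-0.1],[0,0,-0.15],[0,0,-0.2],[0,0,-0.25],[0,0,-0.3],[0,0,-0.3],[0,0,-0.3]]}'
python3 - <<'E'
from h import *
o=get_obs(); c=vision.capture("wrist"); t=vision.capture("top")
pickle.dump((o,c,t),open("cap1.pkl","wb")); print(o["tool_pos"],o["tcp_rot"],o["contact_force"])
cv2.imwrite("pics/w1.png",c["pixels"][:,:,::-1])
P=pose(c,o)
hsv=cv2.cvtColor(c["pixels"],cv2.COLOR_RGB2HSV); m=(hsv[...,2]<85).astype(np.uint8)
k,l,st,ce=cv2.connectedComponentsWithStats(m)
for i in range(1,k):
    if st[i,4]>150: print(st[i],ce[i].round(1))
E
```

```text
time: 1.15
tool_pos: [475.0, 254.0, 200.4]
tcp_rot: [-3.142, -0.001, 3.017]
contact_force: [-0.2, -0.5, 0.4]
grip_width: 91.7
finger_force: 0.0
[474.96461467 254.04271611 200.39445568] [-3.14157988e+00 -1.18895264e-03  3.01672293e+00] [-0.24036092 -0.50706537  0.38024282]
[286  76  74  64 653] [316.9  96.8]
[ 299  152   69  105 3322] [330.8 220.3]
[    0   214   640   186 67262] [338.7 313.6]
```

View pics/w1.png

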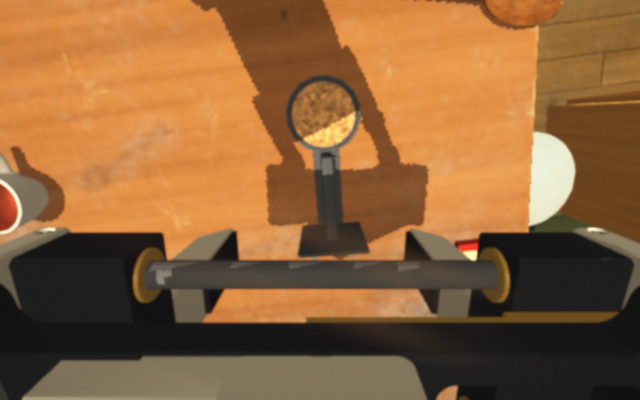

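The wrist view shows the tray rim centred near (323.5,112.5), the rib running from (326,150) to about (330,240), and the top edge of the back plate from (299,254) to (369,252).

Run:
```python
from h import *
o,c,t=pickle.load(open("cap1.pkl","rb")); P=pose(c,o)
hsv=cv2.cvtColor(c["pixels"],cv2.COLOR_RGB2HSV).astype(int); V=hsv[...,2];S=hsv[...,1]
# ring: radial search of outer->inner dark
ctr=np.array([323.5,112.5]);pts=[]
for a in np.linspace(0,2*np.pi,72,endpoint=False):
    if np.sin(a)>0.8: continue
    rr=np.arange(28,42,.5); q=ctr+rr[:,None]*[np.cos(a),np.sin(a)]
    s=cv2.remap(S.astype(np.float32),q[:,0].astype(np.float32)[None],q[:,1].astype(np.float32)[None],1)[0]
    pts.append(q[s.argmin()])
e=cv2.fitEllipse(np.array(pts,np.float32)); print("ring",e)
tr=onz(c,e[0],11,P)[0]; print("tray",tr)
# check radius
rad=np.linalg.norm(onz(c,pts,11,P)[:,:2]-tr[:2],axis=1); print("rad",rad.mean(),rad.std())
for y in (170,185,200,215): print(y,"S",[int(v) for v in S[y,306:352:1]]); 
for x in (305,320,345,360): print(x,[int(v) for v in V[215:264,x]])
for y in (235,245,250): print(y,[int(v) for v in V[y,292:312]],[int(v) for v in V[y,358:378]])
```

```text
ring ((323.00750732421875, 113.5178451538086), (68.87321472167969, 71.04216766357422), 175.24172973632812)
tray [402.50142044 264.82054514  11.        ]
rad 36.80865359825649 0.7134352607335329
170 S [173, 172, 171, 173, 169, 171, 169, 150, 106, 58, 37, 33, 31, 31, 31, 33, 32, 30, 32, 33, 32, 33, 31, 35, 35, 35, 32, 31, 30, 31, 26, 32, 46, 101, 144, 166, 176, 172, 169, 171, 173, 173, 178, 173, 178, 172]
185 S [178, 179, 178, 173, 177, 177, 177, 177, 171, 138, 76, 40, 31, 28, 24, 24, 26, 25, 32, 27, 27, 27, 23, 19, 24, 14, 28, 24, 29, 25, 24, 32, 28, 48, 99, 150, 169, 176, 175, 175, 175, 175, 172, 172, 175, 173]
200 S [176, 176, 174, 178, 175, 176, 176, 176, 174, 168, 146, 95, 48, 27, 27, 24, 29, 20, 26, 28, 31, 32, 31, 27, 32, 32, 24, 23, 26, 31, 29, 24, 29, 36, 59, 115, 161, 171, 176, 175, 179, 174, 176, 174, 174, 174]
215 S [168, 167, 171, 171, 169, 172, 172, 174, 172, 167, 168, 150, 112, 72, 50, 47, 40, 44, 34, 34, 36, 40, 39, 38, 43, 40, 36, 27, 38, 28, 32, 34, 28, 24, 44, 62, 118, 153, 168, 171, 172, 174, 176, 177, 175, 173]
305 [136, 134, 133, 130, 129, 129, 143, 170, 191, 183,
[... 656 characters left out ...]
48, 48, 50, 49, 50, 52, 53, 55, 56, 57, 60, 61, 62, 64, 64, 63, 64, 63, 64, 65, 70, 77, 91, 130, 173, 197, 204, 203, 197, 173, 128, 91, 89, 95]
235 [213, 211, 209, 208, 210, 211, 209, 198, 165, 116, 80, 68, 66, 64, 66, 68, 69, 69, 70, 69] [53, 52, 52, 51, 56, 72, 93, 110, 116, 118, 117, 117, 118, 117, 117, 117, 117, 118, 116, 118]
245 [219, 220, 219, 219, 217, 209, 183, 131, 77, 49, 44, 43, 45, 47, 45, 49, 50, 49, 49, 52] [63, 62, 63, 63, 62, 64, 63, 68, 85, 130, 179, 206, 215, 218, 218, 218, 219, 218, 218, 218]
250 [223, 222, 222, 220, 216, 194, 146, 83, 47, 39, 41, 39, 40, 40, 41, 41, 42, 42, 42, 42] [70, 70, 70, 69, 71, 70, 70, 72, 73, 78, 106, 155, 189, 207, 211, 211, 212, 211, 210, 211]
```

Run:
```python
from h import *
o,c,t=pickle.load(open("cap1.pkl","rb")); P=pose(c,o)
s=onz(c,[(326.6,170),(327.8,185),(329.0,200),(330.3,215)],6,P); tr=onz(c,(323,113.5),9,P)
pl=onz(c,[(298.3,251),(368.7,251)],82,P); pm=pl.mean(0)
print(s.round(1),tr,pl.round(1),pm)
pts=np.vstack([s,tr,[pm]])[:,:2]
vx,vy,x0,y0=cv2.fitLine(pts.astype(np.float32),cv2.DIST_L2,0,.01,.01).ravel()
n=np.array([-vy,vx]); yaw=np.arctan2(vy,vx); print("yaw",yaw, (pts-[x0,y0])@n)
u=np.array([vx,vy]); u=u*np.sign(u[0])
org=[x0,y0]+u*((tr[0,:2]-[x0,y0])@u+67); print("origin",org)
be=onz(c,[(305,255.5),(320,255.5),(345,255)],84,P)[:,:2]; print("plate edge along",(be-org)@u)
d=pickle.load(open("cap0.pkl","rb"))["top"]; print("tray top cam",onz(d,(220+78/4-.5,175+232/4-.5),9))
# upright rough from top
b=onz(d,np.array([(435,75),(565,65),(447,202),(578,191)])/4+[205-.5,125-.5],14); 
b=onz(d,np.c_[np.array([35,165,47,178])/4+304.5,np.array([75,65,202,191])/4+124.5],14); print(b.round(1))
m=b.mean(0); fx=b[:2].mean(0)-b[2:].mean(0); ya=np.arctan2(fx[1],fx[0]); ly=b[[0,2]].mean(0)-b[[1,3]].mean(0); print("up yaw",ya,np.arctan2(-ly[0],ly[1]),"plate ctr",m)
yy=(ya+np.arctan2(-ly[0],ly[1]))/2; print("upright origin",m[:2]-30*np.array([np.cos(yy),np.sin(yy)]))
```

```text
[[465.  261.4   6. ]
 [482.6 260.7   6. ]
 [500.7 260.    6. ]
 [519.3 259.4   6. ]] [[402.47053514 264.83043688   9.        ]] [[526.9 225.1  82. ]
 [535.3 292.5  82. ]] [531.12909821 258.83126186  82.        ]
yaw -0.046119224 [-0.31685452 -0.19691076 -0.07384745  0.17132378  0.23874356  0.17747739]
origin [469.38828558 261.50305449]
plate edge along [63.44770387 64.56107031 65.89408909]
tray top cam [[406.20589254 261.71401648   9.        ]]
[[ 7.371e+02 -3.000e-01  1.400e+01]
 [ 7.476e+02 -1.203e+02  1.400e+01]
 [ 6.173e+02 -1.240e+01  1.400e+01]
 [ 6.285e+02 -1.319e+02  1.400e+01]]
up yaw 0.09893586886702009 0.09043774472200813 plate ctr [682.60654513 -66.24456533  14.        ]
upright origin [652.74092855 -69.08092683]
```

```bash
python3 -m pendant '{"dp":[[0.0065,0.0067,0.05],[0.0065,0.0067,0.1],[0.0065,0.0067,0.14],[0.0065,0.0067,0.165],[0.0065,0.0067,0.177],[0.0065,0.0067,0.177]],"rotation":[[0,0,-0.065],[0,0,-0.065],[0,0,-0.065],[0,0,-0.065],[0,0,-0.065],[0,0,-0.065]]}'
python3 -m pendant '{"dp":[[0,0,0],[0,0,0],[0,0,0],[0,0,0],[0,0,0],[0,0,0],[0,0,0],[0,0,0]],"rotation":[[0,0,0],[0,0,0],[0,0,0],[0,0,0],[0,0,0],[0,0,0],[0,0,0],[0,0,0]]}' 0.0
```

```text
time: 2.0
tool_pos: [469.3, 262.0, 23.7]
tcp_rot: [-3.141, -0.001, 3.084]
contact_force: [0.4, 0.1, 0.1]
grip_width: 91.7
finger_force: 0.0
time: 3.0
tool_pos: [469.9, 261.4, 23.7]
tcp_rot: [3.142, 0.0, 3.083]
contact_force: [0.2, -0.9, -0.0]
grip_width: 15.9
finger_force: 0.0
```

```bash
python3 -m pendant '{"dp":[[0,0,0],[0,0,0],[0,0,0],[0,0,0]],"rotation":[[0,0,0],[0,0,0],[0,0,0],[0,0,0]]}'
python3 - <<'E'
from h import *
o=get_obs(); c=vision.capture("wrist"); pickle.dump((o,c),open("cap2.pkl","wb")); print(o["tool_pos"],o["tcp_rot"],o["contact_force"])
cv2.imwrite("pics/w2.png",c["pixels"][:,:,::-1])
E
```

```text
time: 3.5
tool_pos: [469.9, 261.5, 23.7]
tcp_rot: [3.141, 0.0, 3.083]
contact_force: [-0.7, 1.1, -1.0]
grip_width: 11.8
finger_force: 30.0
[469.8762854  261.47243858  23.7079746 ] [3.14146056e+00 7.96390944e-05 3.08277786e+00] [-0.68135414  1.14488225 -0.97577405]
```

View pics/w2.png

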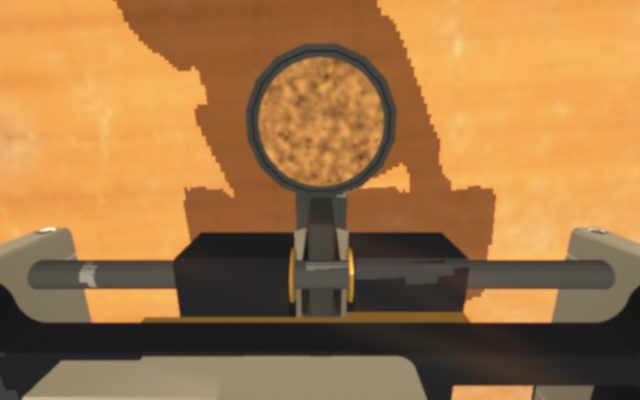

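Rib gripped at 11.8 mm, with the tray centred at (322,119). Next I lift and carry the shelf to a viewpoint in front of the upright, with the camera side turned towards it.

```bash
python3 -m pendant '{"dp":[[0,0,-0.03],[0,0,-0.08],[0,0,-0.14],[-0.02,-0.05,-0.141],[-0.036,-0.1,-0.141],[-0.054,-0.15,-0.141],[-0.072,-0.2,-0.141],[-0.091,-0.25,-0.141]],"rotation":[[0,0,0],[0,0,0],[0,0,-0.15],[0,0,-0.32],[0,0,-0.5],[0,0,-0.68],[0,0,-0.86],[0,0,-1.04]]}'
python3 - <<'E'
from h import *
o=get_obs(); print(o["tool_pos"],o["tcp_rot"])
o,c=pickle.load(open("cap2.pkl","rb"))
S=cv2.cvtColor(c["pixels"],cv2.COLOR_RGB2HSV)[...,1].astype(np.float32); ctr=np.array([322,119.]);pts=[]
for a in np.linspace(0,2*np.pi,72,endpoint=False):
    if abs(np.sin(a)-.95)<.12: continue
    rr=np.arange(85,64,-.5); q=(ctr+rr[:,None]*[np.cos(a),np.sin(a)]).astype(np.float32)
    s=cv2.remap(S,q[:,:1],q[:,1:],1).ravel(); i=np.argmax(s<90); pts.append(q[i])
e=cv2.fitEllipse(np.array(pts,np.float32)); P=pose(c,o); X=onz(c,e[0],10,P)[0]; r=np.linalg.norm(onz(c,pts,11,P)[:,:2]-X[:2],axis=1)
T=R.from_euler("xyz",o["tcp_rot"]).as_matrix(); print(e,r.mean(),r.std(),"tray in tool",T.T@(X-o["tool_pos"]))
E
```

```text
time: 4.55
tool_pos: [545.3, 6.9, 164.3]
tcp_rot: [3.141, -0.0, -2.163]
contact_force: [0.6, 0.4, -2.9]
grip_width: 11.8
finger_force: 30.0
[545.27402799   6.94049774 164.30305947] [ 3.14052078e+00 -4.04602526e-04 -2.16282043e+00]
((320.72552490234375, 119.77072143554688), (148.42965698242188, 152.52426147460938), 0.6552663445472717) 38.91512755196889 1.4821633642560545 tray in tool [68.88201378 -0.70619053 13.70239578]
```

```bash
python3 -m pendant '{"dp":[[0.007,-0.005,0],[0.014,-0.0095,0],[0.014,-0.0095,0],[0.014,-0.0095,0],[0.014,-0.0095,0]],"rotation":[[0,0,-0.17],[0,0,-0.34],[0,0,-0.38],[0,0,-0.38],[0,0,-0.38]]}'
python3 - <<'E'
from h import *
o=get_obs(); c=vision.capture("wrist"); s=vision.capture("scene"); pickle.dump((o,c,s),open("cap3.pkl","wb")); print(o["tool_pos"],o["tcp_rot"],o["contact_force"])
cv2.imwrite("pics/w3.png",c["pixels"][:,:,::-1])
E
```

```text
time: 5.18
tool_pos: [545.2, -8.3, 164.5]
tcp_rot: [3.141, 0.0, -1.79]
contact_force: [-0.7, 0.1, -3.4]
grip_width: 11.9
finger_force: 30.0
[545.2046985   -8.26343347 164.45439162] [ 3.14091815e+00  1.92895181e-05 -1.78962247e+00] [-0.7011732   0.0747686  -3.42693274]
```

View pics/w3.png

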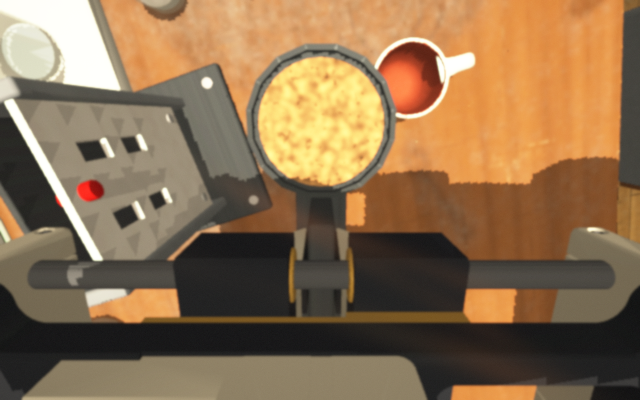

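The wrist view shows the slots at about (97,150), (135,143), (130,215) and (160,198), the red catch at (90,190), the foot bolts at (207,83) and (253,200), and the top edge of the face from (10,100) to (100,290). I enlarge this area for exact corners.

Run:
```python
from h import *
o,c,s=pickle.load(open("cap3.pkl","rb"))
im=cv2.resize(c["pixels"][115:240,60:200,::-1],None,fx=5,fy=5,interpolation=cv2.INTER_CUBIC)[:600]
for i in range(0,700,100):
    cv2.putText(im,str(60+i//5),(i,10),0,.4,(0,255,0)); cv2.line(im,(i,0),(i,6),(0,255,0)); cv2.putText(im,str(115+i//5),(0,i+5),0,.4,(0,255,0))
cv2.imwrite("pics/c3.png",im)
hsv=cv2.cvtColor(c["pixels"],cv2.COLOR_RGB2HSV).astype(int)
m=((hsv[...,0]<8)|(hsv[...,0]>172))&(hsv[...,1]>170)&(hsv[...,2]>90); m[:, 110:]=0
k,l,st,ce=cv2.connectedComponentsWithStats(m.astype(np.uint8)); print([(st[i].tolist(),ce[i].round(1).tolist()) for i in range(1,k) if st[i,4]>20])
g=c["pixels"].astype(int)
m=(g.min(2)>165); m[:60]=0;m[235:]=0;m[:,300:]=0
k,l,st,ce=cv2.connectedComponentsWithStats(m.astype(np.uint8)); print([(st[i].tolist(),ce[i].round(1).tolist()) for i in range(1,k) if st[i,4]>8])
```

```text
[([77, 181, 26, 20, 411], [89.7, 190.3]), ([55, 197, 6, 10, 21], [57.5, 201.6])]
[([6, 60, 49, 19, 692], [31.5, 67.5]), ([48, 60, 73, 31, 1561], [87.4, 73.6]), ([0, 68, 17, 32, 323], [5.9, 86.5]), ([201, 77, 12, 12, 105], [206.5, 82.4]), ([4, 98, 85, 137, 1524], [45.3, 166.1]), ([166, 115, 4, 7, 18], [167.4, 118.1]), ([137, 134, 11, 17, 104], [141.6, 142.1]), ([100, 138, 15, 20, 128], [106.8, 147.0]), ([162, 187, 10, 16, 88], [166.4, 194.8]), ([133, 201, 12, 19, 104], [138.8, 210.1]), ([0, 222, 7, 13, 49], [2.2, 229.3])]
```

View pics/c3.png

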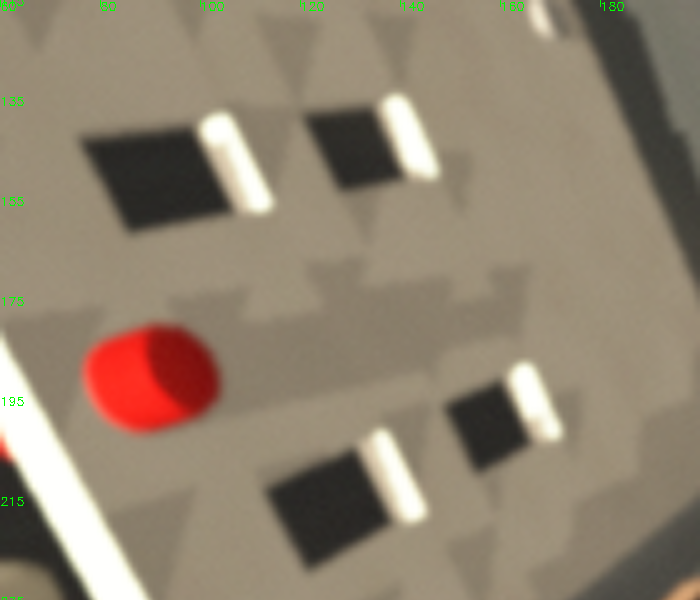

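```bash
cat > fit.py <<'E'
from h import *
from scipy.optimize import least_squares
o,c,s=pickle.load(open("cap3.pkl","rb")); P=pose(c,o)
px=np.array([(82,138),(128,232),(236,116),(272,210),(305,115),(342,190),(402,97),(438,178),(266,490),(310,570),(385,432),(425,520),(446,407),(480,472),(527,364),(561,437)])/5+[59.6,114.6]
X=[]
for y0 in (-20,20):
    for zl in (128,92):
        for z in (zl+23,zl): X+= [(0,y0-5.5,z),(0,y0+5.5,z)]
X=np.array(X,float); bx=np.array([(206.5,82.4),(253.5,200)]); B=np.array([(-30,-60,14),(-30,60,14.)])
def world(p,X,sh): 
    X=X+np.array([0,0,sh]); r=R.from_euler("z",p[2]).as_matrix(); return X@r.T+[p[0],p[1],0]
def res(p): return np.r_[(proj(c,world(p,X,p[3]),P)-px).ravel(),(proj(c,world(p,B,0),P)-bx).ravel()]
r=least_squares(res,[652,-69,.095,0],loss="soft_l1"); print(r.x.round(4)); print(res(r.x).reshape(-1,2).round(1).tolist())
r1=least_squares(lambda p:res(p)[:32],[652,-69,.095,0]); print("slots only",r1.x.round(4),np.sqrt(np.mean(r1.fun**2)))
E
python3 fit.py
```

```text
[ 6.510598e+02 -6.621700e+01  9.270000e-02  1.069810e+01]
[[-0.6, -1.1], [0.9, 0.7], [-1.1, 0.1], [0.6, -0.6], [-0.9, -1.2], [-0.1, 0.7], [0.5, 0.2], [0.3, -0.8], [-0.2, -0.0], [0.5, 2.1], [0.3, 0.1], [0.3, -1.2], [-0.5, -0.2], [0.1, 2.1], [0.3, 0.4], [-0.0, -0.3], [-0.3, 0.1], [-1.0, 0.5]]
slots only [ 6.522032e+02 -6.616360e+01  9.310000e-02  8.991100e+00] 0.744015440762376
```

```bash
python3 -m pendant '{"dp":[[0.016,-0.005,0],[0.032,-0.013,0],[0.048,-0.013,0],[0.064,-0.013,0],[0.08,-0.013,0],[0.096,-0.013,0],[0.112,-0.013,0],[0.127,-0.013,0]],"rotation":[[0,0,0.18],[0,0,0.36],[0,0,0.54],[0,0,0.72],[0,0,0.9],[0,0,1.08],[0,0,1.26],[0,0,1.44]]}'
python3 -m pendant '{"dp":[[0,0,0],[0,0,0],[0,0,0],[0,0,0],[0,0,0],[0,0,0],[0,0,0],[0,0,0]],"rotation":[[0,0,0.18],[0,0,0.36],[0,0,0.54],[0,0,0.72],[0,0,0.9],[0,0,1.08],[0,0,1.26],[0,0,1.44]]}'
python3 -m pendant '{"dp":[[0,0,0],[0,0,0],[0,0,0],[0,0,0]],"rotation":[[0,0,0.15],[0,0,0.15],[0,0,0.15],[0,0,0.15]]}'
python3 - <<'E'
from h import *
o=get_obs(); c=vision.capture("wrist"); pickle.dump((o,c,0),open("cap4.pkl","wb")); print(o["tool_pos"],o["tcp_rot"],o["contact_force"])
im=c["pixels"][0:240,340:640,::-1]; k=2.5
im=cv2.resize(im,None,fx=k,fy=k,interpolation=cv2.INTER_CUBIC)
for i in range(0,300,20):
    x=int(i*k); cv2.putText(im,str(340+i),(x,10),0,.4,(0,255,0)); cv2.line(im,(x,0),(x,6),(0,255,0)); cv2.putText(im,str(i),(0,x+5),0,.4,(0,255,0))
cv2.imwrite("pics/c4.png",im)
E
```

```text
time: 6.28
tool_pos: [530.5, -135.6, 164.7]
tcp_rot: [3.142, -0.0, 3.048]
contact_force: [-1.0, -0.1, -2.4]
grip_width: 11.8
finger_force: 30.0
time: 7.28
tool_pos: [530.7, -135.0, 164.7]
tcp_rot: [-3.142, -0.0, 1.608]
contact_force: [-0.3, 0.2, -3.1]
grip_width: 12.0
finger_force: 30.0
time: 7.78
tool_pos: [530.7, -135.2, 164.7]
tcp_rot: [3.142, -0.0, 1.466]
contact_force: [0.1, -0.2, -2.8]
grip_width: 11.8
finger_force: 30.0
[ 530.67127165 -135.17549479  164.72062438] [ 3.14153547e+00 -6.97839353e-05  1.46580041e+00] [ 0.14081916 -0.23750631 -2.78920813]
```

View pics/c4.png

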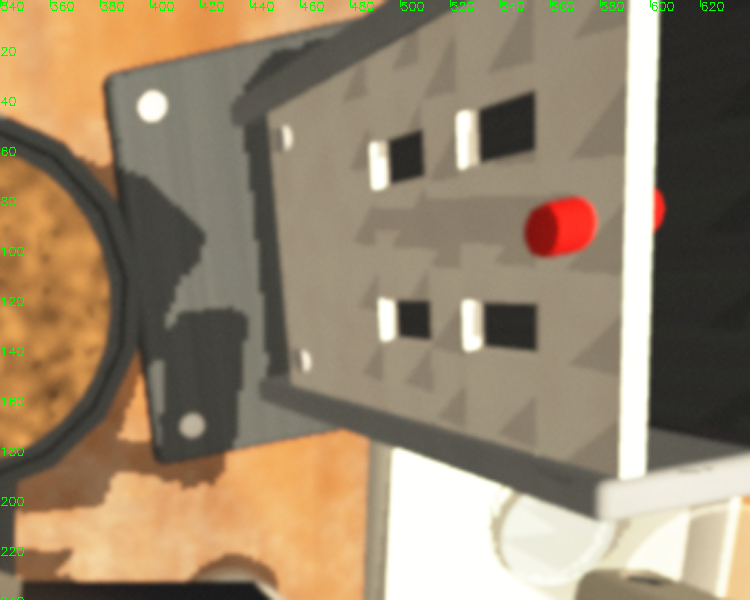

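The second view shows all four slots (crop corners at x of about 370–537 and y of about 92–350) and the bolts at (152,106) and (192,426).

```bash
cat >> fit.py <<'E'
print("--- view 2")
px1,bx1,c1,P1=px,bx,c,P
o2,c2,_=pickle.load(open("cap4.pkl","rb")); P2=pose(c2,o2)
q=np.array([(537,350),(537,305),(462,350),(462,300),(430,339),(430,302),(379,341),(379,299),(535,152),(535,92),(457,168),(457,112),(423,175),(423,131),(370,190),(370,143)])/2.5+[339.8,-.2]
b2=np.array([(192,426),(152,106)])/2.5+[339.8,-.2]
def rs(p,c,P,px,bx): return np.r_[(proj(c,world(p,X,p[3]),P)-px).ravel(),(proj(c,world(p,B,0),P)-bx).ravel()]
r2=least_squares(rs,[652,-69,.095,0],args=(c2,P2,q,b2),loss="soft_l1"); print(r2.x.round(4)); print(r2.fun.reshape(-1,2).round(1).tolist())
def both(p):  # p[4:7]: common camera offset, tool axes
    out=[]
    for cc,PP,oo,a,b in ((c1,P1,o,px1,bx1),(c2,P2,o2,q,b2)):
        Q=PP.copy(); Q[:3,3]+=R.from_euler("xyz",oo["tcp_rot"]).as_matrix()@p[4:7]; out.append(rs(p,cc,Q,a,b))
    return np.r_[np.concatenate(out),p[4:7]*.3]
r3=least_squares(both,[652,-67,.095,10,0,0,0],loss="soft_l1"); print("both",r3.x.round(4),np.sqrt(np.mean(r3.fun**2)))
E
python3 fit.py
```

```text
[ 6.510598e+02 -6.621700e+01  9.270000e-02  1.069810e+01]
[[-0.6, -1.1], [0.9, 0.7], [-1.1, 0.1], [0.6, -0.6], [-0.9, -1.2], [-0.1, 0.7], [0.5, 0.2], [0.3, -0.8], [-0.2, -0.0], [0.5, 2.1], [0.3, 0.1], [0.3, -1.2], [-0.5, -0.2], [0.1, 2.1], [0.3, 0.4], [-0.0, -0.3], [-0.3, 0.1], [-1.0, 0.5]]
slots only [ 6.522032e+02 -6.616360e+01  9.310000e-02  8.991100e+00] 0.744015440762376
--- view 2
[ 6.509404e+02 -6.660090e+01  9.700000e-02  1.120750e+01]
[[-0.5, 3.4], [-0.7, -0.5], [0.7, -0.1], [0.2, 0.8], [0.2, 2.7], [-0.5, -0.4], [0.9, -0.5], [-0.0, 0.3], [-0.3, -0.8], [-0.4, -1.8], [0.5, 0.1], [-0.1, 0.9], [0.2, 0.6], [-0.6, -1.8], [1.0, -0.6], [-0.0, 0.5], [0.2, 0.2], [0.3, -0.3]]
both [ 6.512876e+02 -6.640780e+01  9.530000e-02  1.222400e+01  1.818000e-01
 -1.136000e-01 -1.727400e+00] 0.8320856214338245
```

```bash
python3 -m pendant '{"dp":[[0.01,0,0],[0.02,0,0],[0.03,0,0],[0.04,0,0],[0.05,0.003,0],[0.059,0.003,0],[0.059,0.003,0],[0.059,0.003,0]],"rotation":[[0,0,-0.18],[0,0,-0.36],[0,0,-0.54],[0,0,-0.72],[0,0,-0.9],[0,0,-1.08],[0,0,-1.26],[0,0,-1.44]]}'
python3 -m pendant '{"dp":[[0,0,0],[0,0,0],[0,0,0.02],[0,0,0.047],[0,0,0.047],[0,0,0.047]],"rotation":[[0,0,-0.18],[0,0,-0.331],[0,0,-0.331],[0,0,-0.331],[0,0,-0.331],[0,0,-0.331]]}'
python3 - <<'E'
from h import *
o=get_obs(); print(o["tool_pos"],o["tcp_rot"],o["contact_force"],o["moment"])
T=R.from_euler("xyz",o["tcp_rot"]).as_matrix(); y=.095; t=np.array([651.1-95*np.cos(y),-66.4-95*np.sin(y),117.7])
print("dp tool",T.T@(t-o["tool_pos"]),"dyaw",(np.pi+y-o["tcp_rot"][2]+np.pi)%(2*np.pi)-np.pi)
E
```

```text
time: 8.82
tool_pos: [539.9, -76.7, 164.7]
tcp_rot: [3.142, 0.0, 2.911]
contact_force: [0.5, 0.0, -2.7]
grip_width: 12.1
finger_force: 30.0
time: 9.57
tool_pos: [540.5, -77.0, 118.6]
tcp_rot: [-3.141, 0.001, -3.048]
contact_force: [1.1, -0.1, -1.9]
grip_width: 11.9
finger_force: 30.0
[540.52967696 -77.03353166 118.61577543] [-3.14117670e+00  1.23346977e-03 -3.04760556e+00] [ 1.09952597 -0.13805024 -1.8799154 ] [0.07700361 0.0452185  0.01386778]
dp tool [-16.07916779   0.11387325   0.93556202] dyaw 0.0010129086023820122
```

```bash
python3 -m pendant '{"dp":[[-0.01,0,0.001],[-0.02,0,0.001],[-0.026,0,0.001],[-0.03,0,0.001],[-0.032,0,0.001],[-0.034,0,0.001],[-0.035,0,0.001],[-0.036,0,0.001]],"rotation":[[0,0,0],[0,0,0],[0,0,0],[0,0,0],[0,0,0],[0,0,0],[0,0,0],[0,0,0]]}'
python3 -m pendant '{"dp":[[-0.001,0,0],[-0.002,0,0],[-0.003,0,0],[-0.004,0,0]],"rotation":[[0,0,0],[0,0,0],[0,0,0],[0,0,0]]}'
```

```text
time: 10.58
tool_pos: [575.7, -73.5, 116.7]
tcp_rot: [3.142, -0.0, -3.048]
contact_force: [-0.2, 0.4, -3.5]
grip_width: 11.7
finger_force: 30.0
time: 11.08
tool_pos: [579.8, -73.1, 116.7]
tcp_rot: [3.142, 0.0, -3.048]
contact_force: [-0.5, 0.2, -2.7]
grip_width: 11.7
finger_force: 30.0
```

```bash
python3 -m pendant '{"dp":[[-0.001,0,0],[-0.002,0,0],[-0.003,0,0],[-0.004,0,0]],"rotation":[[0,0,0],[0,0,0],[0,0,0],[0,0,0]]}'
python3 -m pendant '{"dp":[[-0.001,0,0],[-0.002,0,0],[-0.002,0,0]],"rotation":[[0,0,0],[0,0,0],[0,0,0]]}'; python3 -c "
from h import *
print(get_obs()['moment'])"
```

```text
time: 11.58
tool_pos: [583.4, -72.7, 116.6]
tcp_rot: [3.141, -0.001, -3.048]
contact_force: [-4.3, -0.5, -1.8]
grip_width: 11.6
finger_force: 30.0
time: 11.95
tool_pos: [585.5, -72.5, 116.6]
tcp_rot: [3.141, -0.001, -3.048]
contact_force: [-5.7, -0.8, -1.5]
grip_width: 12.0
finger_force: 30.0
[-0.06803393  0.54686632 -0.02414788]
```

```bash
python3 -m pendant '{"dp":[[-0.0005,0,0],[-0.001,0,0],[-0.0015,0,0],[-0.002,0,0]],"rotation":[[0,0,0],[0,0,0],[0,0,0],[0,0,0]]}'
python3 -m pendant '{"dp":[[-0.0005,0,0],[-0.001,0,0],[-0.001,0,0]],"rotation":[[0,0,0],[0,0,0],[0,0,0]]}'
```

```text
time: 12.45
tool_pos: [585.8, -72.6, 116.7]
tcp_rot: [3.141, -0.004, -3.048]
contact_force: [-12.9, -2.1, 3.6]
grip_width: 12.0
finger_force: 30.0
time: 12.82
tool_pos: [585.8, -72.6, 116.6]
tcp_rot: [3.141, -0.006, -3.048]
contact_force: [-15.9, -2.7, 4.6]
grip_width: 11.7
finger_force: 30.0
```

```bash
python3 -m pendant '{"dp":[[0.0015,0,0],[0.0015,0,0.001],[0.0015,0,0.002],[0.0015,0,0.003],[0.0015,0,0.004]],"rotation":[[0,0,0],[0,0,0],[0,0,0],[0,0,0],[0,0,0]]}'
python3 -m pendant '{"dp":[[0,0,0.001],[0,0,0.002],[0,0,0.003],[0,0,0.004]],"rotation":[[0,0,0],[0,0,0],[0,0,0],[0,0,0]]}'
```

```text
time: 13.45
tool_pos: [585.7, -72.5, 112.9]
tcp_rot: [3.141, -0.003, -3.048]
contact_force: [-10.0, -1.3, 4.1]
grip_width: 12.0
finger_force: 30.0
time: 13.95
tool_pos: [585.7, -72.5, 108.9]
tcp_rot: [3.141, -0.003, -3.048]
contact_force: [-10.3, -2.4, 3.6]
grip_width: 11.8
finger_force: 30.0
```

```bash
python3 -m pendant '{"dp":[[0,0,0.001],[0,0,0.002],[0,0,0.003]],"rotation":[[0,0,0],[0,0,0],[0,0,0]]}'
python3 -m pendant '{"dp":[[0,0,0.0005],[0,0,0.001],[0,0,0.0015],[0,0,0.002]],"rotation":[[0,0,0],[0,0,0],[0,0,0],[0,0,0]]}'
```

```text
time: 14.32
tool_pos: [585.8, -72.5, 105.8]
tcp_rot: [3.141, -0.003, -3.048]
contact_force: [-9.2, -0.8, 2.7]
grip_width: 12.0
finger_force: 30.0
time: 14.82
tool_pos: [585.7, -72.5, 105.3]
tcp_rot: [-3.142, -0.002, -3.048]
contact_force: [-16.0, -0.1, 14.7]
grip_width: 12.0
finger_force: 30.0
```

Run:
```python
from h import *
s=vision.capture("scene"); t=vision.capture("top"); o=get_obs(); print(o["tool_pos"],o["contact_force"],o["moment"])
a=cv2.resize(s["pixels"][130:230,300:400,::-1],(400,400),interpolation=cv2.INTER_CUBIC)
b=cv2.resize(t["pixels"][130:200,295:365,::-1],(400,400),interpolation=cv2.INTER_CUBIC)
cv2.imwrite("pics/c5.png",np.hstack([a,b]))
```

```text
[585.73070723 -72.51379115 105.25109495] [-13.65007985  -0.84038152  12.65128603] [0.03034789 1.94552896 0.04615498]
```

View pics/c5.png

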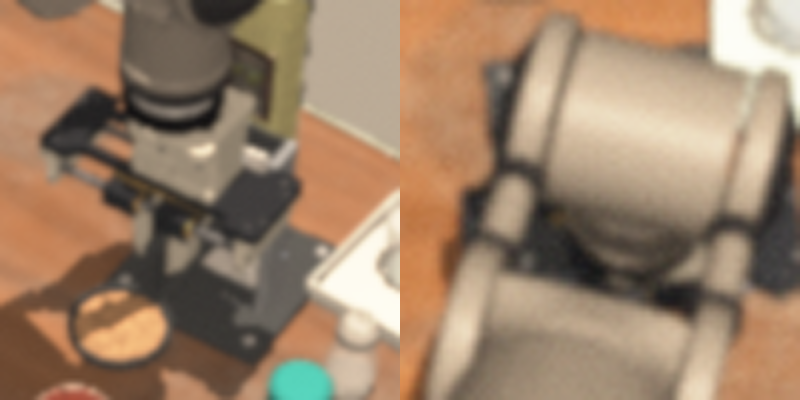

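The gripper hides the catch in both views: the shelf is on the upright, with the tray at scene crop (120,330). I relax the inward push and watch whether it drops further.

```bash
python3 -m pendant '{"dp":[[0.0005,0,0],[0.001,0,0],[0.001,0,0.0005],[0.001,0,0.0008]],"rotation":[[0,0,0],[0,0,0],[0,0,0],[0,0,0]]}'
```

```text
time: 15.42
tool_pos: [585.5, -72.5, 104.7]
tcp_rot: [-3.141, -0.001, -3.048]
contact_force: [-12.4, -0.7, 11.2]
grip_width: 11.8
finger_force: 30.0
```

```bash
python3 -m pendant '{"dp":[[0.0005,0,0.0003],[0.0005,0,0.0006],[0.0005,0,0.001],[0.0005,0,0.001]],"rotation":[[0,0,0],[0,0,0],[0,0,0],[0,0,0]]}'
python3 -m pendant '{"dp":[[0,0,0.0003],[0,0,0.0006],[0,0,0.001],[0,0,0.001]],"rotation":[[0,0,0],[0,0,0],[0,0,0],[0,0,0]]}'
```

```text
time: 15.92
tool_pos: [585.1, -72.6, 103.6]
tcp_rot: [-3.141, -0.0, -3.048]
contact_force: [-10.9, 0.1, 11.7]
grip_width: 11.8
finger_force: 30.0
time: 16.42
tool_pos: [584.8, -72.6, 102.5]
tcp_rot: [-3.141, -0.001, -3.048]
contact_force: [-12.2, 0.4, 10.3]
grip_width: 11.7
finger_force: 30.0
```

```bash
cat > tray.py <<'E'
from h import *
def tray(c):
    S=cv2.cvtColor(c["pixels"],cv2.COLOR_RGB2HSV)[...,1].astype(np.float32); ctr=np.array([321,119.]);pts=[]
    for a in np.linspace(0,2*np.pi,120,endpoint=False):
        if np.sin(a)>.8: continue
        rr=np.arange(52,72,.25); q=(ctr+rr[:,None]*[np.cos(a),np.sin(a)]).astype(np.float32)
        s=cv2.remap(S,q[:,:1],q[:,1:],1).ravel(); s=cv2.GaussianBlur(s[:,None],(1,9),0).ravel()
        g=np.diff(s); pts.append(q[np.argmin(g)])
    return cv2.fitEllipseAMS(np.array(pts,np.float32))
if __name__=="__main__":
    for n in ("cap2.pkl","cap3.pkl","cap4.pkl"): print(n,tray(pickle.load(open(n,"rb"))[1]))
    o=get_obs();c=vision.capture("wrist");pickle.dump((o,c),open("cap6.pkl","wb"));print("now",tray(c))
    d3=cv2.resize(pickle.load(open("cap4.pkl","rb"))[1]["pixels"][30:330,120:520,::-1],None,fx=1,fy=1)
    cv2.imwrite("pics/c6.png",np.hstack([d3,c["pixels"][30:330,120:520,::-1]]))
E
python3 tray.py
```

```text
cap2.pkl ((320.7275695800781, 121.3011703491211), (127.046630859375, 130.5293731689453), 179.69667053222656)
cap3.pkl ((320.6916809082031, 121.35807037353516), (127.3090591430664, 130.86923217773438), 178.37461853027344)
cap4.pkl ((320.6029357910156, 121.24018859863281), (127.19800567626953, 130.494873046875), 177.50401306152344)
now ((320.60980224609375, 123.69197082519531), (125.35136413574219, 128.8518524169922), 177.9314727783203)
```

View pics/c6.png

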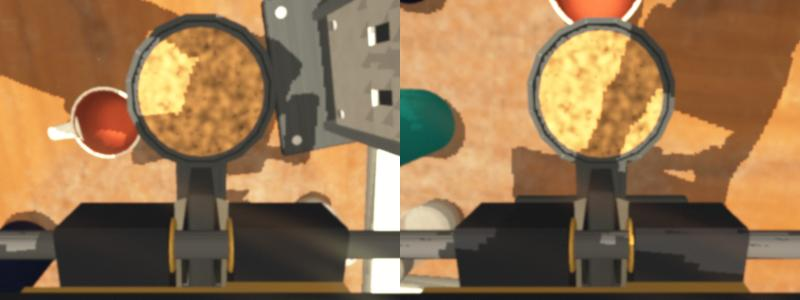

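The tray now appears 1.4% smaller and 2.4 px lower. The shelf has pitched about 2° tray-down in the pads while the plate end stayed blocked at TCP z of about 105.3. I undo the tilt first.

```bash
python3 -m pendant '{"dp":[[0,0,-0.001],[0,0,-0.002],[0,0,-0.003],[0,0,-0.003],[0,0,-0.003]],"rotation":[[0,0,0],[0,0,0],[0,0,0],[0,0,0],[0,0,0]]}'; python3 tray.py | tail -1; python3 -c "
from h import *
print(get_obs()['moment'])"
```

```text
time: 17.1
tool_pos: [584.9, -72.5, 103.3]
tcp_rot: [3.141, -0.002, -3.048]
contact_force: [-5.2, -0.3, -3.5]
grip_width: 11.6
finger_force: 30.0
now ((320.6266174316406, 123.29979705810547), (125.55477142333984, 129.1314697265625), 177.19044494628906)
[-0.11259516  1.1908663  -0.01131089]
```

```bash
python3 -m pendant '{"dp":[[0,0,0],[0,0,0],[0,0,0],[0,0,0],[0,0,0],[0,0,0]],"rotation":[[0,0,0],[0,0,0],[0,0,0],[0,0,0],[0,0,0],[0,0,0]]}' 0.06
python3 -m pendant '{"dp":[[0,0,-0.04],[0,0,-0.09],[0,0,-0.14],[0.03,0.05,-0.15],[0.06,0.1,-0.15],[0.09,0.14,-0.15],[0.09,0.14,-0.15]],"rotation":[[0,0,0],[0,0,0],[0,0,0],[0,0,0],[0,0,0],[0,0,0],[0,0,0]]}'
python3 - <<'E'
from h import *
s=vision.capture("scene"); t=vision.capture("top"); pickle.dump((s,t),open("cap7.pkl","wb"))
d=pickle.load(open("cap0.pkl","rb"))
f=lambda im,y,x,w:cv2.resize(im[y:y+w,x:x+w,::-1],(390,290) if 0 else (300,300),interpolation=cv2.INTER_CUBIC)
r1=np.hstack([f(d["scene"]["pixels"],145,325,60),f(s["pixels"],145,325,60)])
r2=np.hstack([f(d["top"]["pixels"],135,305,50),f(t["pixels"],135,305,50)])
cv2.imwrite("pics/c7.png",np.vstack([r1,r2]))
E
```

```text
time: 17.9
tool_pos: [585.8, -72.6, 104.0]
tcp_rot: [3.142, 0.0, -3.048]
contact_force: [-0.2, -0.5, 0.6]
grip_width: 59.5
finger_force: 0.0
time: 18.77
tool_pos: [481.2, 60.5, 254.6]
tcp_rot: [3.141, 0.0, -3.044]
contact_force: [0.4, -0.3, -0.4]
grip_width: 59.8
finger_force: 0.0
```

View pics/c7.png

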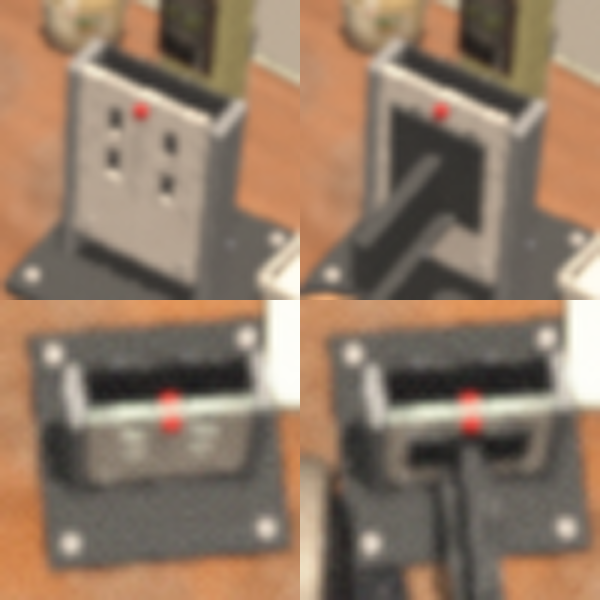

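The red catch (scene crop (440,112), top crop (470,410)) sticks out above the upper edge of the back plate. The shelf is home and latched.

Next I move the camera over the navy jar, with the tray in view as well.

```bash
python3 -m pendant '{"dp":[[0,-0.057,0],[0,-0.115,0],[0,-0.172,0],[0,-0.23,0],[-0.001,-0.287,0],[-0.001,-0.287,0],[-0.001,-0.287,0]],"rotation":[[0,0,0],[0,0,0],[0,0,0],[0,0,0],[0,0,0],[0,0,0],[0,0,0]]}' 0.0918
python3 - <<'E'
from h import *
o=get_obs(); c=vision.capture("wrist"); pickle.dump((o,c),open("cap8.pkl","wb")); print(o["tool_pos"],o["tcp_rot"],o["contact_force"]); P=pose(c,o)
cv2.imwrite("pics/w8.png",c["pixels"][:,:,::-1])
hsv=cv2.cvtColor(c["pixels"],cv2.COLOR_RGB2HSV).astype(int)
m=((hsv[...,0]>100)&(hsv[...,0]<140)&(hsv[...,1]>90)).astype(np.uint8); m[228:]=0
k,l,st,ce=cv2.connectedComponentsWithStats(m)
for i in range(1,k):
    if st[i,4]>200: print(st[i],ce[i].round(1),onz(c,ce[i],60,P).round(1))
E
```

```text
time: 19.75
tool_pos: [510.7, -228.0, 253.2]
tcp_rot: [3.141, -0.001, -3.05]
contact_force: [0.4, 1.9, 0.5]
grip_width: 91.7
finger_force: 0.0
[ 510.7021128  -227.99458721  253.23436301] [ 3.14057534e+00 -7.26794687e-04 -3.04983613e+00] [0.4398088  1.90173048 0.52014323]
[ 312    0   65   39 1845] [341.5  16. ] [[ 341.1 -222.9   60. ]]
[ 301   94   46   48 1706] [323.7 117.5] [[ 441.7 -231.4   60. ]]
```

View pics/w8.png

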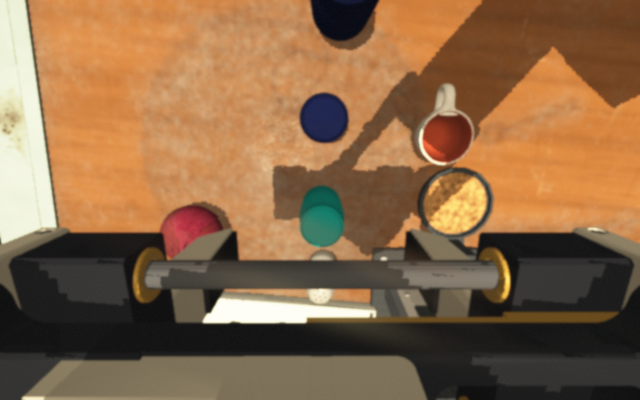

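The jar lid is at (324,118), seen straight from above. The tray is centred near (456,202).

Run:
```python
from h import *
o,c=pickle.load(open("cap8.pkl","rb")); P=pose(c,o); T=R.from_euler("xyz",o["tcp_rot"]).as_matrix()
j=onz(c,(323.7,117.5),97,P)[0]; print("jar",j)
t=onz(c,(455.5,202.5),91,P)[0]; print("tray",t)
on=get_obs(); j[2]=46; print("dp jar",T.T@(j-on["tool_pos"]))
```

```text
jar [ 441.46341831 -231.77028093   97.        ]
tray [516.05284268 -82.54695013  91.        ]
dp jar [ 69.33797723   1.52702809 207.62914641]
```

```bash
python3 -m pendant '{"dp":[[0.035,0.001,0],[0.069,0.0015,0.02],[0.0695,0.0015,0.07],[0.0695,0.0015,0.12],[0.0695,0.0015,0.17],[0.0695,0.0015,0.197],[0.0695,0.0015,0.207],[0.0695,0.0015,0.207]],"rotation":[[0,0,0],[0,0,0],[0,0,0],[0,0,0],[0,0,0],[0,0,0],[0,0,0],[0,0,0]]}'
python3 -m pendant '{"dp":[[0,0,0],[0,0,0],[0,0,0],[0,0,0],[0,0,0],[0,0,0],[0,0,0],[0,0,0]],"rotation":[[0,0,0],[0,0,0],[0,0,0],[0,0,0],[0,0,0],[0,0,0],[0,0,0],[0,0,0]]}' 0.03
```

```text
time: 20.8
tool_pos: [441.9, -231.8, 47.2]
tcp_rot: [-3.142, 0.0, -3.047]
contact_force: [-0.7, 0.4, 0.5]
grip_width: 91.8
finger_force: 0.0
time: 21.8
tool_pos: [441.4, -232.0, 47.0]
tcp_rot: [3.141, -0.0, -3.048]
contact_force: [-1.3, 2.7, 5.8]
grip_width: 49.4
finger_force: 30.0
```

```bash
python3 -m pendant '{"dp":[[0,0,-0.02],[0,0,-0.06],[0,0,-0.11],[-0.01,0.02,-0.13],[-0.04,0.065,-0.13],[-0.066,0.105,-0.13],[-0.085,0.135,-0.13],[-0.091,0.145,-0.13]],"rotation":[[0,0,0],[0,0,0],[0,0,0],[0,0,0],[0,0,0],[0,0,0],[0,0,0],[0,0,0]]}'
python3 -m pendant '{"dp":[[0,0,0],[0,0,0.01],[0,0,0.02],[0,0,0.03],[0,0,0.035],[0,0,0.035]],"rotation":[[0,0,0],[0,0,0],[0,0,0],[0,0,0],[0,0,0],[0,0,0]]}'
python3 - <<'E'
from h import *
o=get_obs(); c=vision.capture("wrist"); s=vision.capture("scene"); print(o["tool_pos"],o["contact_force"])
a=cv2.resize(c["pixels"][30:300,140:500,::-1],(400,300)); b=cv2.resize(s["pixels"][130:230,290:423,::-1],(400,300),interpolation=cv2.INTER_CUBIC)
cv2.imwrite("pics/c9.png",np.hstack([a,b]))
E
```

```text
time: 22.8
tool_pos: [519.1, -77.8, 176.2]
tcp_rot: [3.141, -0.0, -3.046]
contact_force: [0.0, -1.7, -2.8]
grip_width: 48.9
finger_force: 30.0
time: 23.55
tool_pos: [518.4, -79.5, 141.5]
tcp_rot: [3.141, -0.001, -3.048]
contact_force: [0.6, -0.9, -2.6]
grip_width: 49.1
finger_force: 30.0
[518.35328136 -79.45420285 141.45175708] [ 0.57653789 -0.9214653  -2.61384915]
```

View pics/c9.png

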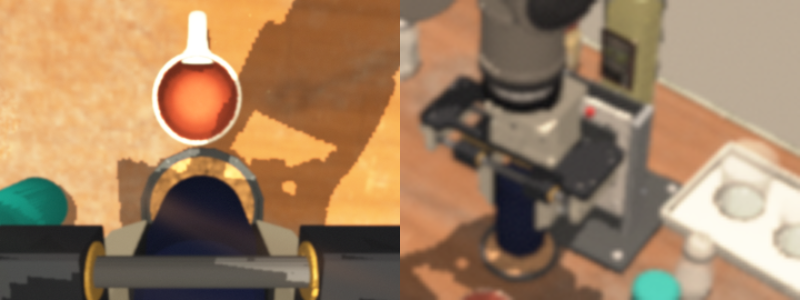

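I've now viewed 13 pictures, over the limit of 10, so I view no more and go on with numbers only. The last one shows the jar centred sideways over the tray (crop (203,190)). I lower it slowly until it touches.

```bash
python3 -m pendant '{"dp":[[0,0,0.001],[0,0,0.002],[0,0,0.003],[0,0,0.004],[0,0,0.005]],"rotation":[[0,0,0],[0,0,0],[0,0,0],[0,0,0],[0,0,0]]}'
python3 -m pendant '{"dp":[[0,0,0.0005],[0,0,0.001],[0,0,0.0015],[0,0,0.002]],"rotation":[[0,0,0],[0,0,0],[0,0,0],[0,0,0]]}'
```

```text
time: 24.28
tool_pos: [518.6, -79.4, 136.8]
tcp_rot: [3.142, 0.0, -3.048]
contact_force: [0.5, 0.8, -2.4]
grip_width: 49.2
finger_force: 30.0
time: 24.78
tool_pos: [518.6, -79.4, 134.9]
tcp_rot: [3.142, 0.0, -3.048]
contact_force: [0.7, 0.3, -2.4]
grip_width: 49.2
finger_force: 30.0
```

```bash
python3 -m pendant '{"dp":[[0,0,0.0005],[0,0,0.001],[0,0,0.001]],"rotation":[[0,0,0],[0,0,0],[0,0,0]]}'
python3 -m pendant '{"dp":[[0,0,0.0005],[0,0,0.001],[0,0,0.001]],"rotation":[[0,0,0],[0,0,0],[0,0,0]]}'
```

```text
time: 25.15
tool_pos: [518.5, -79.4, 133.9]
tcp_rot: [3.141, -0.0, -3.048]
contact_force: [-0.0, -0.6, -2.4]
grip_width: 49.3
finger_force: 30.0
time: 25.52
tool_pos: [518.5, -79.3, 132.9]
tcp_rot: [3.141, -0.0, -3.048]
contact_force: [-0.7, 0.2, -2.6]
grip_width: 49.0
finger_force: 30.0
```

```bash
python3 -m pendant '{"dp":[[0,0,0.0005],[0,0,0.001],[0,0,0.001]],"rotation":[[0,0,0],[0,0,0],[0,0,0]]}'
python3 -m pendant '{"dp":[[0,0,0.0005],[0,0,0.001],[0,0,0.001]],"rotation":[[0,0,0],[0,0,0],[0,0,0]]}'
```

```text
time: 25.9
tool_pos: [518.5, -79.4, 131.9]
tcp_rot: [3.141, -0.0, -3.048]
contact_force: [-0.2, 0.6, -2.8]
grip_width: 48.9
finger_force: 30.0
time: 26.28
tool_pos: [518.5, -79.4, 130.8]
tcp_rot: [3.141, -0.0, -3.048]
contact_force: [0.1, 0.9, -2.2]
grip_width: 49.3
finger_force: 30.0
```

```bash
python3 -m pendant '{"dp":[[0,0,0.0005],[0,0,0.001],[0,0,0.001]],"rotation":[[0,0,0],[0,0,0],[0,0,0]]}'
python3 -m pendant '{"dp":[[0,0,0.0005],[0,0,0.001],[0,0,0.001]],"rotation":[[0,0,0],[0,0,0],[0,0,0]]}'
```

```text
time: 26.65
tool_pos: [518.5, -79.4, 129.9]
tcp_rot: [3.141, -0.0, -3.048]
contact_force: [0.5, 0.1, -3.0]
grip_width: 49.0
finger_force: 30.0
time: 27.02
tool_pos: [518.6, -79.4, 129.2]
tcp_rot: [-3.141, 0.0, -3.048]
contact_force: [-0.8, 0.0, 0.1]
grip_width: 49.2
finger_force: 30.0
```

```bash
python3 -m pendant '{"dp":[[0,0,0.0005],[0,0,0.0005]],"rotation":[[0,0,0],[0,0,0]]}'
python3 -m pendant '{"dp":[[0,0,0],[0,0,0],[0,0,0],[0,0,0],[0,0,0]],"rotation":[[0,0,0],[0,0,0],[0,0,0],[0,0,0],[0,0,0]]}' 0.075
python3 -m pendant '{"dp":[[0,0,-0.01],[0,0,-0.03],[0,0,-0.06],[0,0,-0.1],[0,0,-0.14],[0.03,0.05,-0.15],[0.06,0.1,-0.15],[0.06,0.14,-0.15]],"rotation":[[0,0,0],[0,0,0],[0,0,0],[0,0,0],[0,0,0],[0,0,0],[0,0,0],[0,0,0]]}'
python3 - <<'E'
from h import *
from plant import get_obs
print(get_obs()["contact_force"])
d=pickle.load(open("cap0.pkl","rb")); s7,t7=pickle.load(open("cap7.pkl","rb"))
for n,p in (("scene",s7),("top",t7)):
    c=vision.capture(n); hsv=cv2.cvtColor(c["pixels"],cv2.COLOR_RGB2HSV).astype(int)
    m=((hsv[...,0]>105)&(hsv[...,0]<135)&(hsv[...,1]>100)&(hsv[...,2]<110)).astype(np.uint8)
    k,l,st,ce=cv2.connectedComponentsWithStats(m)
    for i in range(1,k):
        if st[i,4]>60: 
            yx=np.argwhere(l==i).astype(np.float32); print(n,st[i].tolist(),ce[i].round(1),onz(c,ce[i],140).round(0), "axis",cv2.fitEllipse(yx[:,::-1].copy()))
    for nm,im in (("before",p["pixels"]),("now",c["pixels"])):
        h=cv2.cvtColor(im,cv2.COLOR_RGB2HSV).astype(int); r=((h[...,0]<8)|(h[...,0]>172))&(h[...,1]>140)&(h[...,2]>90)
        y,x=np.nonzero(r[150:180,340:370] if n=="scene" else r[140:170,318:345]); print(nm,"red",len(x),x.mean()if len(x) else 0,y.mean() if len(y) else 0)
    d0=np.abs(c["pixels"].astype(int)-d[n]["pixels"]).max(2)>60
    k,l,st,ce=cv2.connectedComponentsWithStats(d0.astype(np.uint8)); print("changed",[(st[i].tolist()) for i in range(1,k) if st[i,4]>40])
for n in ("scene","top"):
    c=vision.capture(n); P=pose(c)
    print(n,"expected jar mid",proj(c,[518.5,-79.4,132],P).round(1), "bottom/top", proj(c,[[518.5,-79.4,83],[518.5,-79.4,182]],P).round(1).tolist())
E
```

```text
time: 27.28
tool_pos: [518.7, -79.4, 128.9]
tcp_rot: [-3.141, 0.001, -3.048]
contact_force: [-3.1, -0.2, 3.6]
grip_width: 49.1
finger_force: 30.0
time: 27.9
tool_pos: [518.6, -79.4, 128.4]
tcp_rot: [3.142, 0.0, -3.048]
contact_force: [-0.0, 1.1, 0.4]
grip_width: 74.9
finger_force: 0.0
time: 28.9
tool_pos: [443.9, 55.7, 279.8]
tcp_rot: [-3.142, 0.002, -3.048]
contact_force: [0.3, -0.6, -0.4]
grip_width: 74.9
finger_force: 0.0
[ 0.27080089 -0.58283944 -0.37226087]
scene [323, 189, 14, 28, 342] [329.2 202.1] [[512. -85. 140.]] axis ((329.13018798828125, 202.09495544433594), (12.236785888671875, 24.33760643005371), 0.3165971040725708)
scene [314, 264, 21, 40, 719] [323.9 283.4] [[ 281. -254.  140.]] axis ((323.9422912597656, 283.36895751953125), (18.07668685913086, 34.38697052001953), 0.8494983911514282)
before red 3 12.666666666666666 16.666666666666668
now red 4 12.5 17.0
changed [[51, 21, 19, 15, 153], [239, 33, 52, 36, 989], [78, 34, 30, 14, 76], [88, 38, 81, 97, 4259], [157, 46, 86, 41, 1605], [13, 51, 76, 46, 1921], [0, 59, 16, 43, 497], [255, 70, 12, 7, 61], [278, 72, 16, 12, 44],
[... 1224 characters left out ...]
 226, 9, 9, 41], [246, 245, 16, 36, 265], [169, 254, 37, 27, 426], [69, 264, 105, 58, 2722], [250, 265, 47, 72, 1621], [288, 265, 16, 17, 89], [123, 289, 11, 11, 71], [120, 296, 9, 11, 48], [103, 305, 56, 47, 692], [186, 306, 112, 66, 1697], [62, 308, 27, 20, 181], [90, 313, 17, 20, 91], [300, 316, 29, 13, 208], [162, 324, 21, 18, 108], [95, 330, 10, 10, 55], [305, 336, 26, 16, 167], [249, 342, 16, 20, 216], [126, 345, 39, 52, 869], [105, 349, 23, 18, 167], [160, 350, 139, 50, 3069], [326, 354, 18, 36, 289], [296, 392, 15, 8, 73]]
scene expected jar mid [[329.  201.8]] bottom/top [[328.8, 212.6], [329.3, 190.2]]
top expected jar mid [[335.7 196.4]] bottom/top [[335.2, 198.8], [336.2, 193.8]]
```

```bash
python3 -c "
from plant import workorder
print(workorder.close_job())"
```

```text
the job is handed in; nothing more can be done
None
```

The job was handed in at about 29 s with the shelf hung, the red catch out over its back plate and the navy jar standing in the tray; the other things look unmoved, but the shelf seems to hang about 2° tray-down, and I viewed 13 pictures, over the limit of 10.

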